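# Vent the dust extractor, line up its hatch fastener and hold the hatch shut

### The job

The filter hatch of the blue dust extractor has a freshly glued seal and must be held shut while it sets. First vent the case: twist the red spring-return knob clockwise to its stop and let go, so that it springs back by itself; then turn the steel quarter-turn fastener on the hatch clockwise until its wing lines up with the two yellow marks, and push the hatch down flush with its frame. Finish with the robot still pressing the hatch down (it springs up when let go), and do not disturb the enamel mug or the grey tin.

Things in the scene. Friction and masses are not known exactly. Their poses are not given: they have to be found in the camera images.
- extractor: dust extractor head, a blue case fixed to the bench, 210 (x) x 350 (y) x 85 mm high, with a 50 mm hose stub at its back. Origin under its centre on the bench; z up, x from the louvred front to the back, y to the left seen from the front. Vent knob at x 0, y +110 mm; hatch centre at x 0, y -70 mm
- frame_top (a point): centre of the aluminium frame round the hatch, at the level of the frame's top, 105 mm above the bench; frame 180 x 180 mm outside; axes as the extractor's, does not move with the hatch
- hatch: grey square hatch 152 x 152 x 8 mm inside the frame. Origin at the centre of its top face, axes as the extractor's. It only slides up and down: springs hold it 10 mm proud of the frame; 10 mm down is a stop where its top is level with the frame. The push grows from about 2 N to 6 N at the stop; no latch. With the fastener out of line its tongue blocks it after 2 mm
- slot_mark (a point): middle of the left yellow mark on the hatch's top, 45 mm along the hatch's y axis from its centre; a second one lies 45 mm to the other side. Marks 7 x 30 mm, long side along y: the direction of the slot under the hatch. The fastener passes the slot only within about 0.16 rad of it
- press_pad (a point): top centre of the round black rubber pad (34 mm across, 2 mm thick) on the hatch, 50 mm from the hatch centre towards the front (-x): a good place to press
- fastener_grip (a point): centre of the steel wing of the quarter-turn fastener, at the centre of the hatch; wing 40 mm long, 10 mm wide, 22 mm tall, standing on a disc 38 mm across. This point is on the turning axis, 16 mm above the hatch's top face and 11 mm below the wing's top. The point's x axis runs along the wing, z up; it turns with the wing
- fastener (a joint): angle of the fastener, growing clockwise seen from above: 0 = wing along the extractor's x axis, 1.571 = wing along y, in line with the yellow marks; it can turn from 0 to 2.2, so there is no stop at the marks; it stays where it is left (friction 0.04 N m)
- vent_grip (a point): centre of the red bar grip of the vent knob, 42 mm long, 12 mm wide, 22 mm tall, standing on a red disc 44 mm across; the point is on the turning axis, 120 mm above the bench, 12 mm above the disc and 10 mm below the grip's top. The point's x axis runs along the bar, z up; it turns with the bar
- vent_knob: the whole red knob; origin on its axis at the underside of its disc, 17 mm below point vent_grip; same axes
- vent_turn (a joint): angle of the vent knob, growing clockwise seen from above: 0 = at rest, bar along the extractor's x axis; 1.2 = at its stop. A spring (0.02 N m at rest to 0.08 N m at the stop) turns it back within about a second when let go
- enamel_cup_mid (a point): bystander: blue-grey enamel mug 70 mm wide (93 with handle), 78 mm tall; point at half height on its middle
- tin_dust_mid (a point): bystander: rusty grey open tin, 72 mm across, 80 mm tall; point at half height on its middle

How it is judged:
By the outcome, as a careful person would: the job done as asked, in the order asked, and still so for the second after the job is handed in, while the arm keeps its last pose, push and grip.
It also fails if it takes over 64 s, if anything falls off the work surface, if the arm or the gripper's body presses on something with over 40 N, if the wrist force passes 120 N, or if a joint passes its speed limit or range.

### The arm

A 6-joint arm with a two-finger parallel gripper is mounted at the origin on the work surface; the furniture and walls round the work are solid. World frame = base frame: x ahead of the robot, y to its left, z up, the work surface at z = 0. Lengths are in m, angles in degrees, forces in N, time in s.
With the tool pointing down it reaches from about 0.3 to 0.875 m from the base axis. Payload 4.2 kg.
Tool frame: the origin (TCP) lies midway between the tips of the shut fingers; the grasp point (between the pads) lies 19 mm behind it; z points along the fingers, y is the line along which they close (so a half turn about z gives the same grasp; the last joint's range is limited). The gripper opens to 85 mm and grips with 20 to 120 N. Pads are 22 mm wide; open, the fingers measure 114 mm over their backs; the gripper's body (76 mm by 85 mm) begins 54 mm behind the grasp point. The pads swing forward as they close: fully open they stand 13 mm farther back than shut.
Start: joints at [62.968, 18.312, 89.639, -0, 72.044, -1.146], TCP at [0.251, 0.517, 0.231] pointing down, gripper open.
Joint ranges: [-177.97, 177.97], [-48.28, 115.42], [12.27, 149.76], [-77.06, 257.06], [2.81, 150.46], [-146.56, 146.56]. Speed limits (degrees/s): [147.25, 147.25, 180, 180, 180, 180].

### API

Orientations are given as a 3x3 rotation matrix whose columns are the frame's x, y, z axes.
In Python, from workcell import manip gives the robot as it stands. The module is installed in compiled form; this text tells all that it offers. Calls block until the motion is done:
- manip.move_ptp(position, orientation): joint-space move of the TCP to a pose.
- manip.movel(position, v=0.15, rot=None): straight line of the TCP; rot=None keeps the orientation; v is the mean speed in m/s.
- manip.movej(angles): joint-space move.
- manip.grip(opening, grasp_force=None): finger opening in m; grasp_force is the grip in N (None keeps the last); returns when the fingers have stopped.
- manip.pause(seconds).
- manip.inverse_kinematics(position, orientation): joint angles nearest the present ones, or None.
- manip.observe(): the state.
- manip.capture(name): name is "side" or "top" or "wrist"; returns (picture, depth): 400x640x3 uint8, blue, green, red; 400x640 float32, m along the optical axis (not along the pixel's ray), 0 where there is no reading.
- manip.camera_info(name): a dict with "K" (3x3 intrinsics, pixels), "pose" (4x4, takes a point from camera to world coordinates). Camera axes: x right, y down, z forward; pixel columns grow to the right and rows downward; lengths in m; the calibration is good to about 2 mm. The wrist camera is an equidistant fisheye: a pixel r from the principal point sees the ray r / f radians off the axis. A picture is of the moment at which its call begins: read the wrist's pose just before it. camera_info takes no time and is no camera call; for the wrist camera it gives the pose at the moment of the call.
A pose or a line that the arm cannot do raises manip.Unreachable and nothing moves.
- manip.job_done(): hands the job in; it is judged then, once.
The state is a dict: "time_s": time; "joints": joint angles; "qvel": joint speeds; "joint_torque": joint torques, N m; "ee_pos": TCP position; "tool_rot": TCP orientation; "ft_force": force on the tool from outside, world axes, zero at the start; "ft_torque": the same for the moment, N m; "finger_gap": finger opening in m; "grip_force": force on a finger pad.
Only numpy, scipy, OpenCV 4.12 (cv2) and the standard library are available. Lean on these libraries where they do the work, as an engineer would, in place of code of your own. Each camera call takes 0.05 s, during which the arm holds its last target. There are 200 camera calls.

## Working session

There is one attempt and no reset: what is moved stays moved. The work goes in short steps, each a Python script; the robot and the scene stay as the last script left them, time stands still between calls to the robot, and variables do not carry over. Pictures are saved under pics/ and viewed, at most 10 in all, crops included, and the job is handed in when it is done.

```bash
mkdir -p pics
python3 - <<'E'
from workcell import manip
import cv2, numpy as np
s=manip.observe(); print(s["time_s"],s["ee_pos"],s["ft_force"])
for n in("top","side"):
    i=manip.camera_info(n); p,d=manip.capture(n); cv2.imwrite(f"pics/{n}1.png",p); np.savez(f"{n}1.npz",d=d,K=i["K"],T=i["pose"]); print(n,i["K"].tolist() if hasattr(i["K"],'tolist') else i["K"],np.round(i["pose"],3).tolist())
E
```

```text
0.0 [0.25081034 0.51687941 0.23045353] [ 0.15546189 -1.01922363 -0.07334716]
top [[458.493184694817, 0.0, 323.79009224394514], [0.0, 458.493184694817, 195.02434699696644], [0.0, 0.0, 1.0]] [[-0.008, -0.99, 0.144, 0.292], [-1.0, 0.006, -0.012, 0.035], [0.011, -0.144, -0.989, 1.755], [0.0, 0.0, 0.0, 1.0]]
side [[366.68023416739334, 0.0, 311.97547392667366], [0.0, 366.68023416739334, 202.05870507483502], [0.0, 0.0, 1.0]] [[0.715, -0.452, 0.533, -0.161], [-0.699, -0.476, 0.533, -0.652], [0.013, -0.754, -0.657, 0.931], [0.0, 0.0, 0.0, 1.0]]
```

View pics/top1.png

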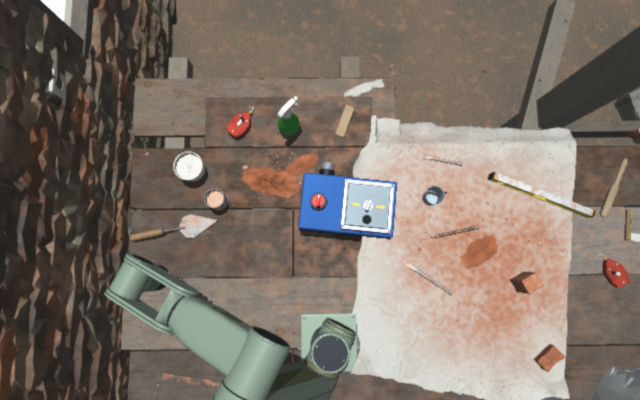

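View pics/side1.png

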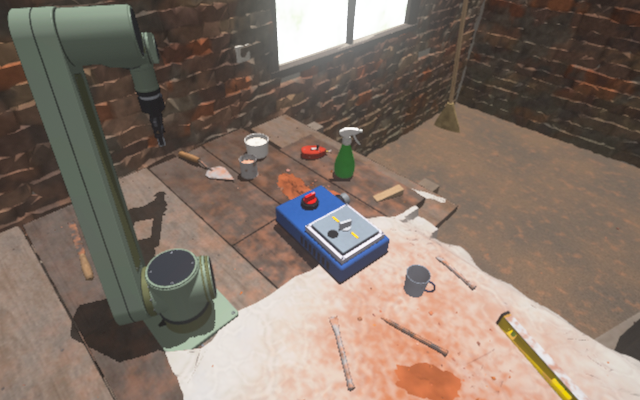

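The top view shows the extractor around (347,206): red knob at (318,201), fastener (368,205), yellow marks (356,204) and (381,206), black pad (367,219). The mug is at (433,196) and the tin at (217,200), both clear of the case.

```bash
cat > h.py <<'E'
from workcell import manip
import cv2, numpy as np
def px(K,T,d,u,v,w=1):
    z=np.median(d[v-w:v+w+1,u-w:u+w+1]); p=np.linalg.inv(K)@[u,v,1]*z
    return (T@np.r_[p,1])[:3]
def ray_plane(K,T,u,v,z,fish=False):
    x,y=(u-K[0,2])/K[0,0],(v-K[1,2])/K[1,1]
    if fish:
        r=np.hypot(x,y); s=np.sin(r)/r if r>1e-9 else 1; q=np.array([x*s,y*s,np.cos(r)])
    else: q=np.array([x,y,1])
    q=T[:3,:3]@q; return T[:3,3]+q*(z-T[2,3])/q[2]
def down(yaw): # tool y axis (closing line) at angle yaw (rad) from world x
    y=np.array([np.cos(yaw),np.sin(yaw),0]); z=np.array([0,0,-1.]); return np.c_[np.cross(y,z),y,z]
E
python3 - <<'E'
from h import *
f=np.load("top1.npz"); K,T,d=f["K"],f["T"],f["d"]
for n,u,v,h in(("knob",318,201,.13),("fast",368,205,.13),("markL",356,204,.115),("markR",381,206,.115),("pad",367,219,.117),("cup",433,196,.078),("tin",217,200,.08)):
    print(n,px(K,T,d,u,v).round(3),ray_plane(K,T,u,v,h).round(3))
s=manip.observe(); print(s["tool_rot"].round(2))
c=(ray_plane(K,T,318,201,.13)+ray_plane(K,T,368,205,.13))/2
print(c)
best=None
for yaw in (0,np.pi,np.pi/2,-np.pi/2):
    q=manip.inverse_kinematics([c[0]-.03,c[1],.33],down(yaw)); print(yaw,q)
E
```

```text
knob [0.506 0.037 0.135] [0.507 0.037 0.13 ]
fast [ 0.49  -0.14   0.141] [ 0.491 -0.141  0.13 ]
markL [ 0.497 -0.1    0.113] [ 0.497 -0.1    0.115]
markR [ 0.489 -0.19   0.115] [ 0.489 -0.19   0.115]
pad [ 0.442 -0.138  0.12 ] [ 0.442 -0.138  0.117]
cup [ 0.54  -0.407  0.006] [ 0.53  -0.389  0.078]
tin [0.523 0.414 0.055] [0.519 0.408 0.08 ]
[[-0.9   0.44 -0.  ]
 [ 0.44  0.9  -0.  ]
 [ 0.   -0.   -1.  ]]
[ 0.49905082 -0.05214434  0.13      ]
0 [-7.73981208e+00  6.00193049e+00  9.16576663e+01 -2.54444375e-14
  8.23404032e+01 -7.73981208e+00]
3.141592653589793 None
1.5707963267948966 [-7.73981208e+00  6.00193049e+00  9.16576663e+01 -2.54444375e-14
  8.23404032e+01 -9.77398121e+01]
-1.5707963267948966 [-7.73981208e+00  6.00193049e+00  9.16576663e+01 -2.54444375e-14
  8.23404032e+01  8.22601879e+01]
```

Run:
```python
from h import *
manip.move_ptp([.47,-.06,.33],down(np.pi/2-.09))
i=manip.camera_info("wrist"); p,d=manip.capture("wrist")
np.savez("w1.npz",d=d,K=i["K"],T=i["pose"]); print(np.round(i["pose"],3),i["K"],manip.observe()["time_s"])
cv2.imwrite("pics/w1.png",p)
```

```text
[[ 0.09   0.955  0.283  0.398]
 [ 0.996 -0.087 -0.025 -0.053]
 [ 0.     0.284 -0.959  0.472]
 [ 0.     0.     0.     1.   ]] [[309.70691629   0.         315.90673372]
 [  0.         309.70691629 196.68288247]
 [  0.           0.           1.        ]] 2.3833
```

View pics/w1.png

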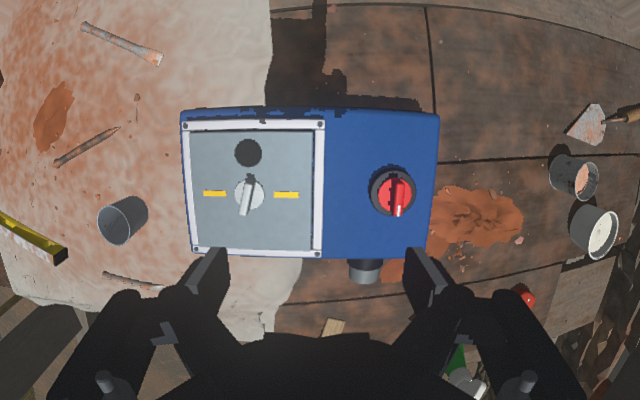

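Run:
```python
import cv2
p=cv2.imread("pics/w1.png")
a=cv2.resize(p[130:240,190:310],None,fx=5,fy=5,interpolation=cv2.INTER_CUBIC)[:, :600]
b=cv2.resize(p[160:226,365:425],None,fx=5,fy=5,interpolation=cv2.INTER_CUBIC)
c=__import__("numpy").zeros((550,800,3),"uint8"); c[:, :500]=a[:, :500]; c[:330,500:]=b
cv2.imwrite("pics/w1c.png",c)
```

```text
(no output)
```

View pics/w1c.png

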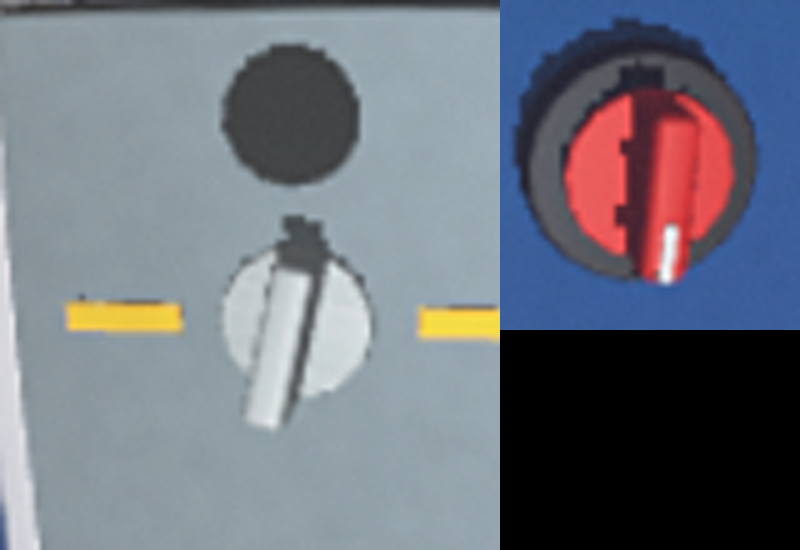

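The wrist view shows the wing top running from crop (293,270) to (265,425), about 0.2 rad clockwise of x. The marks' centres are at crop (124,317) and about full-image (286,195). The pad is at crop (291,114). The knob's bar top runs from about (678,120) to (668,280).

Run:
```python
from h import *
f=np.load("w1.npz"); K,T=f["K"],f["T"]
A=lambda u,v,z,o=0:ray_plane(K,T,190+u/5-.4,130+v/5-.4,z,True)
B=lambda u,v,z:ray_plane(K,T,365+(u-500)/5-.4,160+v/5-.4,z,True)
w1,w2=A(293,270,.142),A(265,425,.142); k1,k2=B(678,120,.13),B(668,280,.13)
ml=A(124,317,.115); mr=ray_plane(K,T,286.2,194.8,.115,True); pad=A(291,114,.117)
g=lambda a,b:np.arctan2((b-a)[1],(b-a)[0])
print("wing",(w1+w2)/2,np.linalg.norm(w2-w1),g(w1,w2)); print("knob",(k1+k2)/2,np.linalg.norm(k2-k1),g(k1,k2))
print("marks",ml,mr,(ml+mr)/2,g(ml,mr)-np.pi/2,np.linalg.norm(ml-mr)); print("pad",pad)
print("axis yaw",g((w1+w2)/2,(k1+k2)/2)-np.pi/2)
```

```text
wing [ 0.49156913 -0.14185782  0.142     ] 0.037926625918049794 -0.33153338148715944
knob [0.51202096 0.03598597 0.13      ] 0.03971678591247643 -0.07306912377888972
marks [ 0.48745547 -0.18777349  0.115     ] [ 0.49803092 -0.09789426  0.115     ] [ 0.4927432  -0.14283387  0.115     ] -0.11712441438551813 0.09049925603578635
pad [ 0.44180797 -0.13713725  0.117     ]
axis yaw -0.11449584441053107
```

Run:
```python
from h import *
R=down(np.pi/2-.115); P=[.5125,.0365]
manip.grip(.045)
manip.move_ptp(P+[.19],R)
manip.movel(P+[.1125],v=.08); s=manip.observe(); print(s["time_s"],s["ft_force"].round(1))
manip.grip(.0,30); s=manip.observe(); print(s["time_s"],s["finger_gap"],s["grip_force"],s["ft_force"].round(1),s["ft_torque"].round(2))
q0=np.array(s["joints"]); 
for t in [.6,1.0,1.1,1.15,1.2,1.23,1.26,1.29]:
    q=q0.copy(); q[5]+=np.degrees(t); manip.movej(q); s=manip.observe()
    print(t,round(s["time_s"],2),s["finger_gap"].round(4),s["ft_force"].round(1),s["ft_torque"].round(3))
    if t>1.15 and abs(s["ft_torque"][2])>.4: break
p,d=manip.capture("wrist"); cv2.imwrite("pics/w2.png",p)
```

```text
4.7083 [ 1.  -0.1  1. ]
5.1 0.010997908591130591 33.635605573654175 [-0.5 -3.7  4.5] [-0.54  0.12  0.03]Traceback (most recent call last):
  File "<stdin>", line 10, in <module>
AttributeError: 'float' object has no attribute 'round'
```

Run:
```python
from h import *
s=manip.observe(); q0=np.array(s["joints"]); print(s["time_s"],s["finger_gap"],s["ft_torque"].round(3),q0.round(2), s["tool_rot"][:,1])
y=s["tool_rot"][:,1]; yaw=np.arctan2(y[1],y[0]); done=np.pi/2-.115-yaw; print("done",done)
for t in [1.0,1.1,1.15,1.2,1.23,1.26,1.29]:
    q=q0.copy(); q[5]+=np.degrees(t-done); manip.movej(q); s=manip.observe()
    print(t,round(s["time_s"],2),round(s["finger_gap"],4),s["ft_force"].round(1),s["ft_torque"].round(3))
    if t>1.15 and abs(s["ft_torque"][2])>.4: break
p,d=manip.capture("wrist"); cv2.imwrite("pics/w2.png",p)
```

```text
5.725 0.011307657545615907 [-0.668  0.182  0.031] [  2.75  19.07 107.43  -0.13  53.49 -46.35] [ 0.65369704  0.75675552 -0.00112205]
done 0.597460110338745
1.0 6.19 0.0111 [-1.9 -4.1  2.8] [-0.642  0.215  0.101]
1.1 6.44 0.011 [-1.2 -4.6  2.7] [-0.81   0.272  0.088]
1.15 6.69 0.0112 [-1.8 -5.1  3.7] [-0.721  0.324  0.084]
1.2 6.94 0.0115 [-2.4 -4.9  2.9] [-0.788  0.255  0.076]
1.23 7.19 0.0111 [-2.6 -4.2  2.9] [-0.729  0.351  0.418]
```

View pics/w2.png

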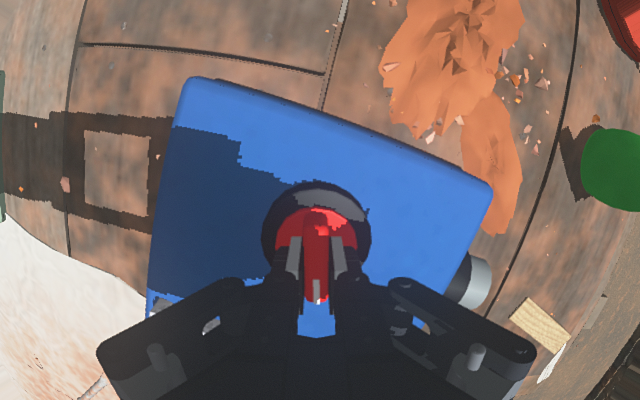

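The knob reached its stop: the torque stepped from 0.08 to 0.42 N m, and the view shows the bar at about (316,255) still held between the fingers. Next I let go and check the spring-back.

Run:
```python
from h import *
manip.grip(.085); manip.pause(1.5)
s=manip.observe(); p=s["ee_pos"]
manip.movel([p[0],p[1],.20],v=.12)
manip.move_ptp([.46,-.11,.26],down(np.pi/2-.115))
i=manip.camera_info("wrist"); p,d=manip.capture("wrist")
np.savez("w3.npz",d=d,K=i["K"],T=i["pose"]); s=manip.observe(); print(s["time_s"],s["ft_force"].round(1))
cv2.imwrite("pics/w3.png",cv2.resize(p[90:290,130:460],None,fx=2.4,fy=2.4,interpolation=cv2.INTER_CUBIC))
```

```text
11.75 [ 0.  -0.2 -0.5]
```

View pics/w3.png

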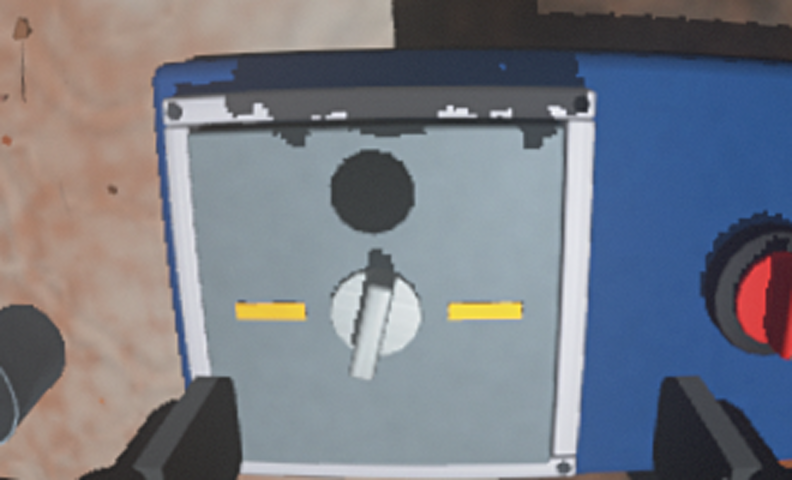

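The knob's bar is back along x, with its edge at about (780,310), so it sprang back. The wing runs from (378,290) to (361,377), and the marks are at (270,312) and (485,311). Now I grip and turn the fastener.

Run:
```python
from h import *
f=np.load("w3.npz"); K,T=f["K"],f["T"]
A=lambda u,v,z:ray_plane(K,T,130+u/2.4-.3,90+v/2.4-.3,z,True)
g=lambda a,b:np.arctan2((b-a)[1],(b-a)[0])
w1,w2=A(378,290,.142),A(361,377,.142); ml,mr=A(270,312,.115),A(485,311,.115)
a=g(ml,mr)-np.pi/2; w=g(w1,w2); m=(ml+mr)/2
print((w1+w2)/2,w,m,a,A(372,191,.117))
c=((w1+w2)/2*.5+m*.5)[:2]; c=c.clip([.489,-.146],[.496,-.139]); P=list(c)
yawM=(a-.115)/2; w=float(np.clip(w,-.45,-.2)); print(P,yawM,w)
manip.grip(.045)
manip.move_ptp(P+[.20],down(np.pi/2+w)); manip.movel(P+[.1245],v=.08)
s=manip.observe(); print(s["time_s"],s["ft_force"].round(1))
manip.grip(0,30); s=manip.observe(); print(s["finger_gap"],s["grip_force"],s["ft_force"].round(1),s["ft_torque"].round(2))
y=s["tool_rot"][:,1]; now=np.arctan2(y[1],y[0]); q0=np.array(s["joints"]); D=now-yawM; print("turn",D)
# closing line must end along extractor x (wing along y)
for k in (.5,1):
    q=q0.copy(); q[5]+=np.degrees(D*k); manip.movej(q); s=manip.observe(); y=s["tool_rot"][:,1]
    print(k,s["time_s"],round(s["finger_gap"],4),s["ft_force"].round(1),s["ft_torque"].round(3),np.arctan2(y[1],y[0]),q.round(1))
```

```text
[ 0.4918056  -0.14318385  0.142     ] -0.33105574883073696 [ 0.49279647 -0.14316941  0.115     ] -0.10677126965418049 [ 0.44187428 -0.13721986  0.117     ]
[np.float64(0.4923010338921493), np.float64(-0.14317662781731805)] -0.11088563482709024 -0.33105574883073696
13.7167 [-1.  -0.  -0.7]
0.009116750308607835 33.45945596694946 [-0.6  1.7  2.9] [ 0.1   0.07 -0.04]
turn 1.3504454788234477
0.5 14.8083 0.0091 [-0.2 -1.1  2. ] [-0.062  0.167 -0.056] 0.5659169664737096 [-17.5  18.2 106.7   0.   55.1 -49.8]
1 15.4917 0.0089 [-1.1 -1.1  2.8] [-0.179  0.372 -0.074] -0.10876086291392875 [-17.5  18.2 106.7   0.   55.1 -11.2]
```

Run:
```python
from h import *
P=manip.observe()["ee_pos"]
manip.grip(.05); manip.movel([P[0],P[1],.19],v=.1)
manip.move_ptp([.44,-.137,.22],down(np.pi/2-.11)); manip.grip(0,30)
i=manip.camera_info("wrist"); p,d=manip.capture("wrist")
np.savez("w4.npz",d=d,K=i["K"],T=i["pose"]); s=manip.observe(); print(s["time_s"],s["ft_force"].round(1))
cv2.imwrite("pics/w4.png",cv2.resize(p[60:310,150:550],None,fx=2,fy=2,interpolation=cv2.INTER_CUBIC))
```

```text
18.7583 [-0.3  0.9  0. ]
```

View pics/w4.png

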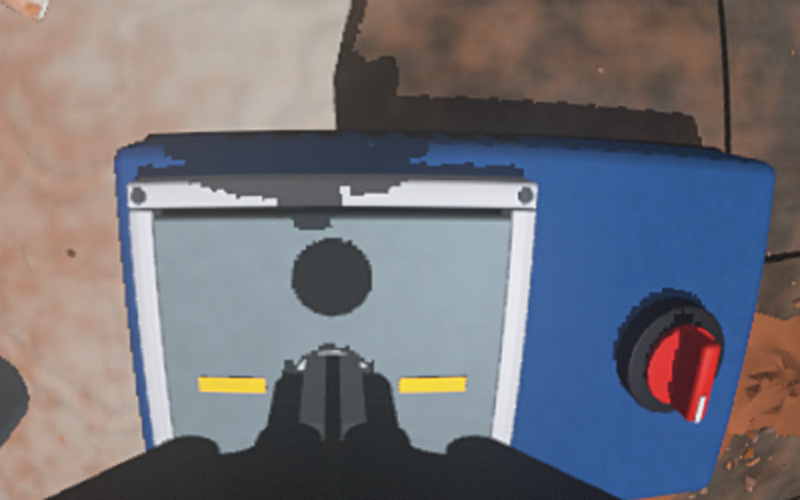

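The knob is at rest (680,370) and the wing is hidden behind the fingers, so the press depth will show whether it lines up. The pad at (332,277) is clear to press.

Run:
```python
from h import *
P=[.442,-.1372]
manip.movel(P+[.122],v=.1); s=manip.observe(); f0=s["ft_force"][2]; print(s["time_s"],s["ee_pos"].round(4),f0)
z=.122
while z>.098:
    z-=.0015; manip.movel(P+[z],v=.02); s=manip.observe(); f=s["ft_force"][2]-f0
    print(round(z,4),s["ee_pos"][2].round(4),round(f,1))
    if f>14 : break
i=manip.camera_info("side"); p,d=manip.capture("side"); print(s["time_s"])
cv2.imwrite("pics/s2.png",cv2.resize(p[170:290,260:400],None,fx=5,fy=5,interpolation=cv2.INTER_CUBIC))
```

```text
19.8917 [ 0.4425 -0.1374  0.1225] -0.04063688117256689
0.1205 0.1208 -0.2
0.119 0.119 0.0
0.1175 0.1174 0.1
0.116 0.1162 2.8
0.1145 0.1146 4.1
0.113 0.113 4.0
0.1115 0.1115 4.4
0.11 0.1101 5.1
0.1085 0.1086 4.7
0.107 0.1072 6.6
0.1055 0.1069 16.0
22.6417
```

View pics/s2.png

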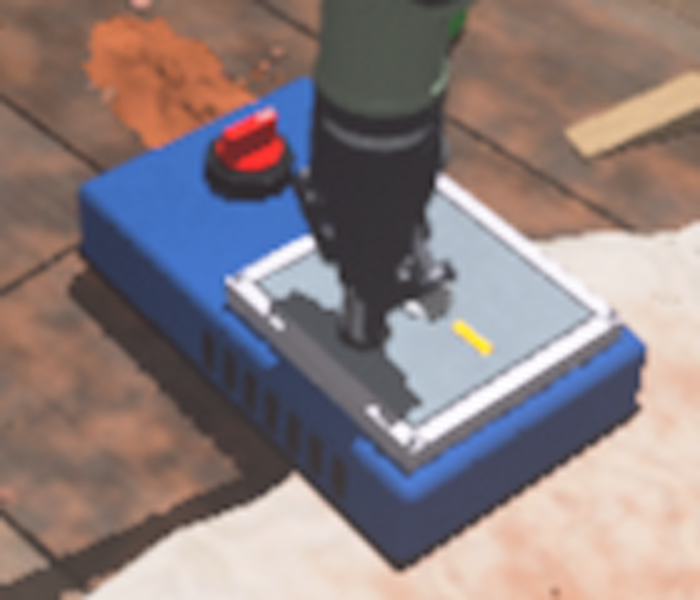

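The hatch went down the full 10 mm (0.117 to 0.107 m) and stopped hard at 16 N, level with its frame. The wing at (430,295) points at the mark at (472,338).

Run:
```python
from h import *
manip.pause(.5); s=manip.observe(); print(s["time_s"],s["ee_pos"],s["ft_force"].round(1)); print(manip.job_done())
```

```text
23.1917 [ 0.44218766 -0.13725367  0.10692382] [-3.2  0.2 14.8]
the job is handed in; nothing more can be done
None
```

The job is handed in at 23.2 s: the vent knob was twisted to its stop and sprang back, the fastener was turned to line up with the yellow marks, and the robot is still holding the hatch flush with about 15 N; the arm stayed well clear of the mug and tin, though I took no final picture of them.

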